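# Make up two specimen kits

### The arm

A 6-joint arm with a two-finger parallel gripper is mounted at the origin on the work surface. World frame = base frame: x ahead of the robot, y to its left, z up, the work surface at z = 0. Lengths are in m, angles in rad, forces in N, time in s.
With the tool pointing down it reaches from about 0.35 to 0.8 m from the base axis. Payload 7.3 kg.
Tool frame: the origin (TCP) lies at the very end of the fingers, on their centre line; the grasp point (between the pads) lies 19 mm behind it; z points along the fingers, y is the line along which they close (so a half turn about z gives the same grasp; the last joint's range is limited). The gripper opens to 85 mm and grips with 20 to 120 N. Pads are 22 mm wide; open, the fingers measure 114 mm over their backs; the gripper's body (76 mm by 85 mm) begins 54 mm behind the grasp point. The pads swing forward as they close: fully open they stand 13 mm farther back than shut.
Start: joints at [-1.487, 0.342, 1.524, -0, 1.275, -0.146], TCP at [0.12, -0.511, 0.231] pointing down, gripper open.
Joint ranges: [-2.53, 2.53], [-0.77, 2.02], [0.04, 2.7], [-1, 4.14], [0.28, 2.66], [-3.11, 3.11]. Speed limits (rad/s): [2.57, 2.57, 3.14, 3.14, 3.14, 3.14].

### API

Orientations are given as a 3x3 rotation matrix whose columns are the frame's x, y, z axes.
In Python, from workcell import * gives the robot as it stands.
- The arm moves only by the shell command python3 -m crank 'ROWS' [FORCE]. ROWS is a JSON object of lists of equal length, an entry for each row: "dr": the turn, a rotation vector about the tool's x, y, z in degrees, a list of three; "travel": the shift along the tool's x, y, z in cm, a list of three; "hand": the opening, from -1 (shut) to 1 (fully open). In form: {"dr": [[wx, wy, wz], ...], "travel": [[x, y, z], ...], "hand": [hand, ...]}. A call has 1 to 10 rows; each row is the pose to reach, as a shift and turn from the pose commanded when the call began, along the tool's axes at that moment; what a row does not reach only later rows make up. A row lasts 1/8 s, in which the tool goes at most 62.5 mm and 10.7 degrees, less where a joint would pass 70% of its speed; a pose out of reach is approached as far as the arm can. A call with a gripper value outside its range is refused whole. The fingers move at their own pace and stop on an object; FORCE is the grip in N (left out, the last holds). Time passes only in rows, so rows that repeat a pose let the fingers close. It gives the time, the measured TCP pose, the force, the opening and the grip force at its end, in the units of the state.
- get_obs(): the state, without advancing time (a new reading comes with each control period).
- get_image(name): name is "side" or "top" or "wrist"; returns the picture (384x512x3 uint8, red, green, blue); there is no depth.
- camera_params(name): a dict with "vfov" (degrees; the focal length in pixels is half the picture's height over the tangent of half this angle, whatever the lens; pixels are square), "cx", "cy" (the principal point, pixels), "k1" (the pictures are not rectified: a ray, as slopes to the right and down, at radius r is drawn at 1 + k1 r^2 times it, then the intrinsics apply), "rvec" (rotation vector, rad) and "tvec" (3), from world to camera coordinates, as OpenCV has them. Camera axes: x right, y down, z forward; pixel columns grow to the right and rows downward; lengths in m; the calibration is good to about 2 mm. A picture is of the moment at which its call begins: read the wrist's pose just before it. camera_params takes no time and is no camera call; for the wrist camera it gives the pose at the moment of the call.
- job_done(): hands the job in; it is judged then, once.
Trained networks look in the newest picture that a camera, given by its name, has taken for a name from the list of things; names that differ only in an ending like _2 or _b are one class to them, and where a whole thing is asked for, a point or a joint stands for the part that bears it (a point fixed in the world has none). Each returns a list of dicts, best first, with "conf" (0 to 1); they miss things now and then, are a little off and sometimes report something else, mostly with a low value. They report only what shows in the picture. A call takes as long as a camera call. They do not tell look-alikes from the thing itself.
- boxes_of(camera, thing): "rect" ([left, top, width, height] in pixels, round what is visible of it).
The state is a dict: "t": time; "joint_positions": joint angles; "qvel": joint speeds; "joint_efforts": joint torques, N m; "tcp_pos": TCP position; "eef_rot": TCP orientation; "wrist_force": force on the tool from outside, world axes, zero at the start; "ft_torque": the same for the moment, N m; "gripper_width": finger opening in m; "grip_force": force on a finger pad.
Only numpy, scipy, OpenCV 4.12 (cv2) and the standard library are available. Lean on these libraries where they do the work, as an engineer would, in place of code of your own. Each camera call takes 0.05 s, during which the arm holds its last target. There are 200 camera calls.

### The job

Make up two specimen kits from the stock on the bench: the blue tray gets the yellow-capped jar and the orange slide case, the green tray gets the red-capped jar and the white slide case. In each tray the jar stands upright on the floor of the small compartment (the one with the white disc) and the slide case lies flat, label up, on the floor of the large compartment. Leave the other jar, the black slide case, the timer and the glass dish where they are.

Things in the scene. Friction and masses are not known exactly. Their poses are not given: they have to be found in the camera images.
- tray_blue: blue kit tray fixed to the bench, 190 mm long (its x) by 92 mm wide (its y). Walls and divider 4 mm thick, tops 12 mm over the bench; inner floor 4 mm over it. Small compartment, white disc on its floor: 68 (x) by 84 mm inside, centred at x = -57 mm, y = 0. Large compartment: 110 (x) by 84 mm inside, centred at x = +36 mm, y = 0. Origin: centre of the underside, z up.
- tray_green: green kit tray fixed to the bench, 190 mm long (its x) by 92 mm wide (its y). Walls and divider 4 mm thick, tops 12 mm over the bench; inner floor 4 mm over it. Small compartment, white disc on its floor: 68 (x) by 84 mm inside, centred at x = -57 mm, y = 0. Large compartment: 110 (x) by 84 mm inside, centred at x = +36 mm, y = 0. Origin: centre of the underside, z up.
- jar_yellow: specimen jar: off-white round body with a yellow screw cap, standing upright; body 42 mm diameter, cap 44 mm diameter and 17 mm tall (its top 58 mm above the underside); about 60 g. Origin: centre of the underside, z up the jar.
- jar_red: specimen jar: off-white round body with a red screw cap, standing upright; body 42 mm diameter, cap 44 mm diameter and 17 mm tall (its top 58 mm above the underside); about 60 g. Origin: centre of the underside, z up the jar.
- jar_blue: specimen jar: off-white round body with a blue screw cap, standing upright; body 42 mm diameter, cap 44 mm diameter and 17 mm tall (its top 58 mm above the underside); about 60 g. Origin: centre of the underside, z up the jar. Stays where it is.
- case_orange: slide case: orange closed plastic box with a paper label on top, lying flat; 84 mm long (its x) by 36 mm wide (its y) by 30 mm high (its z); about 60 g. Origin: centre of the underside.
- case_white: slide case: white closed plastic box with a paper label on top, lying flat; 84 mm long (its x) by 36 mm wide (its y) by 30 mm high (its z); about 60 g. Origin: centre of the underside.
- case_black: slide case: black closed plastic box with a paper label on top, lying flat; 84 mm long (its x) by 36 mm wide (its y) by 30 mm high (its z); about 60 g. Origin: centre of the underside. Stays where it is.
- timer: bystander: pale grey bench timer with a greenish display, 56 by 56 by 22 mm high, loose. Origin: centre of the underside. Stays where it is.
- dish: bystander: round covered glass dish with pinkish contents, 72 mm diameter, 18 mm high, loose. Origin: centre of the underside. Stays where it is.
Mind the look-alikes: they are no part of the job. Of the things shaped like the tray_green, the green one is meant.

How it is judged:
At the end, for the whole second after the job is handed in: Each named jar upright on the floor of its tray's small compartment (centre within 15 mm along, 23 mm across), each named case label up and flat in its large one (38 mm, 26 mm), tilts under 0.1 rad, undersides under 8 mm over the bench, at rest; the other four things within 20 mm of their starts (x of jar_yellow in the frame of tray_blue between -0.072 and -0.042 m and y of jar_yellow in the frame of tray_blue between -0.023 and 0.023 m and z of jar_yellow in the frame of tray_blue between 0 and 0.008 m and angle between each of jar_yellow, case_orange, jar_red, case_white's own z axis and vertical below 0.1 rad and linear speed of each of jar_yellow, case_orange, jar_red, case_white below 0.02 m/s and angular speed of each of jar_yellow, case_orange, jar_red, case_white below 0.2 rad/s and x of case_orange in the frame of tray_blue between -0.002 and 0.074 m and y of case_orange in the frame of tray_blue between -0.026 and 0.026 m and z of case_orange in the frame of tray_blue between 0 and 0.008 m and x of jar_red in the frame of tray_green between -0.072 and -0.042 m and y of jar_red in the frame of tray_green between -0.023 and 0.023 m and z of jar_red in the frame of tray_green between 0 and 0.008 m and x of case_white in the frame of tray_green between -0.002 and 0.074 m and y of case_white in the frame of tray_green between -0.026 and 0.026 m and z of case_white in the frame of tray_green between 0 and 0.008 m and distance of each of jar_blue, case_black, timer, dish from where it was at the start of the episode below 0.02 m); the robot touches nothing.
It fails at once if the blue-capped jar is pushed or carried more than 20 mm from its place (distance of jar_blue from where it was at the start of the episode above 0.02 m).
It fails at once if the black slide case is pushed or carried more than 20 mm from its place (distance of case_black from where it was at the start of the episode above 0.02 m).
It fails at once if the timer is pushed or carried more than 20 mm from its place (distance of timer from where it was at the start of the episode above 0.02 m).
It fails at once if the glass dish is pushed or carried more than 20 mm from its place (distance of dish from where it was at the start of the episode above 0.02 m).
It also fails if it takes over 106 s, if anything falls off the work surface, if the arm or the gripper's body presses on something with over 40 N, if the wrist force passes 120 N, or if a joint passes its speed limit or range.

## Working session

There is one attempt and no reset: what is moved stays moved. The work goes in short steps, Python scripts to look and compute and a shell command to move; the robot and the scene stay as the last step left them, time stands still between calls to the robot, and variables do not carry over. Pictures are saved under pics/ and viewed, at most 14 in all, crops included, and the job is handed in when it is done.

```bash
mkdir -p pics
python3 - <<'E'
from workcell import *
import cv2
for n in ("top","side"):
    im=get_image(n); cv2.imwrite(f"pics/{n}0.png",cv2.resize(im[:,:,::-1],(800,600),interpolation=cv2.INTER_CUBIC))
    p=camera_params(n); print(n,{k:(v if not hasattr(v,'tolist') else v.tolist()) for k,v in p.items()})
    for t in ["tray_blue","tray_green","jar_yellow","jar_red","case_orange","case_white","jar_blue","case_black","timer","dish"]:
        print(t,[( [round(x) for x in d["rect"]],round(d["conf"],2)) for d in boxes_of(n,t)][:4])
print(get_obs()["t"],get_obs()["eef_rot"])
E
```

```text
top {'vfov': 47.41323854968347, 'cx': 251.95890632696384, 'cy': 186.23459756661924, 'k1': -0.12069284944778767, 'rvec': [2.143673193342452, -2.0500398799135437, 0.2241771484861752], 'tvec': [-0.008803009611018195, 0.452265557167625, 1.0427636022100817]}
tray_blue [([91, 123, 41, 70], 0.64)]
tray_green [([354, 134, 57, 81], 0.98)]
jar_yellow [([303, 136, 18, 22], 0.82)]
jar_red [([303, 88, 16, 25], 0.62), ([92, 122, 40, 69], 0.6)]
case_orange [([206, 84, 16, 38], 0.8)]
case_white [([205, 84, 17, 38], 0.63), ([188, 168, 32, 36], 0.56)]
jar_blue [([201, 136, 18, 24], 0.71)]
case_black [([246, 128, 22, 38], 0.86)]
timer [([248, 177, 26, 25], 0.62), ([246, 129, 22, 37], 0.26)]
dish [([295, 185, 30, 24], 0.58)]
side {'vfov': 57.2162396903314, 'cx': 253.50325920145346, 'cy': 191.0606111530874, 'k1': 0.023612864279358912, 'rvec': [2.4178889542873203, -0.3357828703161086, 0.09630112453105719], 'tvec': [-0.4292043267883584, 0.11849562828111458, 0.8858802230783278]}
tray_blue [([215, 94, 62, 30], 0.92)]
tray_green [([121, 318, 101, 49], 0.75), ([280, 284, 94, 51], 0.68)]
jar_yellow [([304, 212, 24, 26], 0.78)]
jar_red [([357, 197, 16, 28], 0.69)]
case_orange [([309, 138, 27, 20], 0.85)]
case_white [([230, 153, 33, 17], 0.96)]
jar_blue [([270, 139, 16, 29], 0.6)]
case_black [([282, 173, 30, 27], 0.77)]
timer [([243, 191, 24, 18], 0.63)]
dish [([251, 228, 28, 30], 0.84), ([216, 92, 61, 34], 0.34)]
1.1 [[ 9.73722431e-01  2.27738065e-01  2.60514501e-05]
 [ 2.27738066e-01 -9.73722425e-01 -1.07658790e-04]
 [ 8.48876720e-07  1.10762686e-04 -9.99999994e-01]]
```

View pics/top0.png

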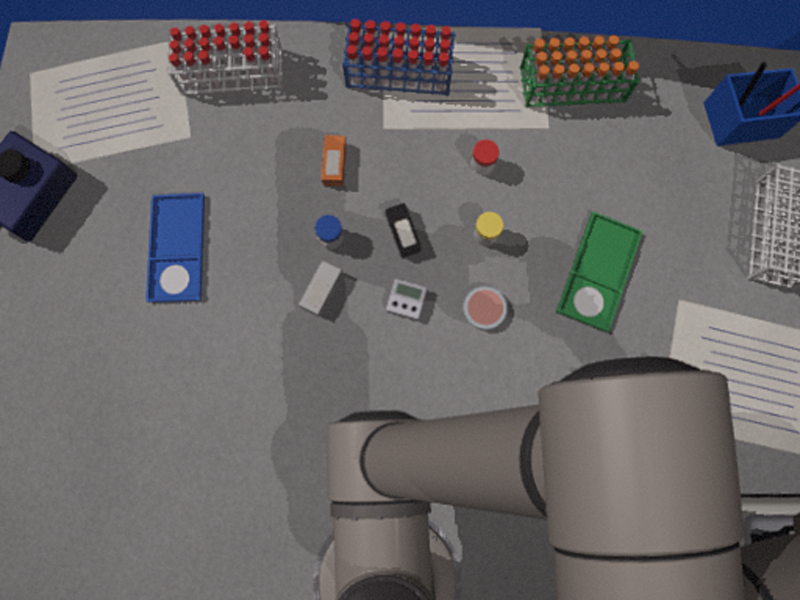

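View pics/side0.png

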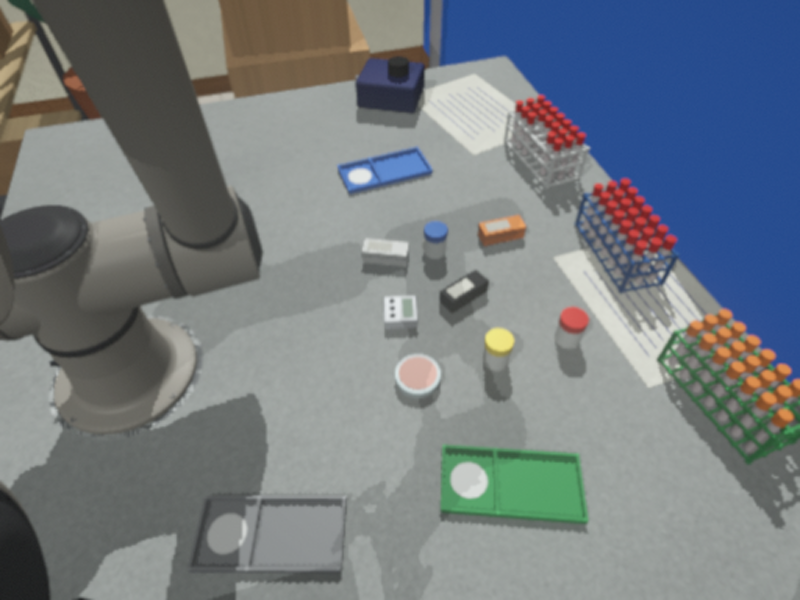

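Top view (800×600 px): red jar (486,153), yellow jar (489,225), blue jar (328,229), orange case (333,160), white case (321,290), black case (403,231), timer (407,300), dish (486,308), blue tray (176,248), green tray (599,272). 

Look-alikes: the grey tray in the side view (272,533), the blue jar, the black case, the test tubes with red and orange caps, and the blue pencil box and dark blue bottle. The network also labels the orange case (206,84) as case_white and the grey tray as tray_green, so I choose by colour.

```bash
cat > h.py <<'E'
from workcell import *
import numpy as np, cv2
def cam(n):
    p=camera_params(n); f=192/np.tan(np.radians(p["vfov"])/2)
    K=np.array([[f,0,p["cx"]],[0,f,p["cy"]],[0,0,1]]); D=np.array([p["k1"],0,0,0.])
    return K,D,cv2.Rodrigues(np.array(p["rvec"],float))[0],np.array(p["tvec"],float)
def ray(c,uv):
    K,D,R,t=c; q=cv2.undistortPoints(np.array(uv,float).reshape(-1,1,2),K,D).reshape(-1,2)
    d=np.c_[q,np.ones(len(q))]@R; return -R.T@t,d/np.linalg.norm(d,axis=1)[:,None]
def onz(c,uv,z):
    o,d=ray(c,uv); return o+d*((z-o[2])/d[:,2])[:,None]
def tri(obs):
    A=np.zeros((3,3));b=np.zeros(3);L=[]
    for c,uv in obs:
        o,d=ray(c,uv); M=np.eye(3)-np.outer(d[0],d[0]); A+=M;b+=M@o;L.append((M,o))
    x=np.linalg.solve(A,b); return x,[round(1e3*float(np.linalg.norm(M@(x-o))),1) for M,o in L]
def proj(c,X):
    K,D,R,t=c; return cv2.projectPoints(np.array(X,float).reshape(-1,1,3),cv2.Rodrigues(R)[0],t,K,D)[0].reshape(-1,2)
HSV={"yellow":((20,110,60),(35,255,255)),"red":((0,130,60),(6,255,255)),"red2":((170,130,60),(180,255,255)),"orange":((6,130,70),(18,255,255)),"blue":((100,120,40),(125,255,255)),
 "green":((45,90,30),(85,255,255)),"white":((0,0,135),(180,50,255))}
def blob(im,color,roi):
    h=cv2.cvtColor(im,cv2.COLOR_RGB2HSV); m=cv2.inRange(h,*HSV[color])
    if color=="red": m|=cv2.inRange(h,*HSV["red2"])
    x,y,w,hh=[int(v) for v in roi]; k=np.zeros_like(m); k[max(y,0):y+hh,max(x,0):x+w]=m[max(y,0):y+hh,max(x,0):x+w]
    n,l,s,c=cv2.connectedComponentsWithStats(k)
    if n<2: return None
    i=1+np.argmax(s[1:,4]); pts=np.argwhere(l==i)[:,::-1].astype(np.float32)
    return c[i],s[i,4],pts
E
python3 - <<'E'
from h import *
from workcell import *
I={n:get_image(n) for n in ("top","side")}; C={n:cam(n) for n in I}
roi={"jar_yellow":("yellow",(297,130,30,34),(298,205,36,38)),"jar_red":("red",(297,84,28,34),(350,192,30,35)),
"case_orange":("orange",(200,80,26,46),(302,132,40,30)),"case_white":("white",(187,163,36,46),(226,148,40,26)),
"tray_blue":("blue",(88,118,48,80),(210,90,72,36)),"tray_green":("green",(352,130,64,86),(275,280,104,58)),
"disc_blue":("white",(98,166,28,26),(218,104,26,16)),"disc_green":("white",(362,180,32,28),(285,294,32,28))}
for k,(col,a,b) in roi.items():
    A=blob(I["top"],col,a);B=blob(I["side"],col,b)
    X,r=tri([(C["top"],A[0]),(C["side"],B[0])]); print(k,"px",A[0].round(1),A[1],B[0].round(1),B[1],"tri",X.round(3),r)
    if k[:4] in("case","tray"):
        z=.03 if k[:4]=="case" else .012
        if k[:4]=="tray": hull=cv2.convexHull(A[2])
        for n,P in (("top",A[2]),("side",B[2])):
            G=onz(C[n],P,z)[:,:2].astype(np.float32); (c,s,an)=cv2.minAreaRect(G*1000)
            print("   ",n,np.round(c,0),np.round(s,0),round(an,1))
    else:
        for z in (.004 if k[:4]=="disc" else .058,): print("   ",onz(C["top"],A[0],z).round(3),onz(C["side"],B[0],z).round(3))
c=cam("wrist");o=get_obs();print("wristcam in tool",(o["eef_rot"].T@(-c[2].T@c[3]-o["tcp_pos"])).round(3),(o["eef_rot"].T@c[2].T).round(2),camera_params("wrist")["vfov"],o["gripper_width"])
E
```

```text
jar_yellow px [313.  143.9] 237 [319.3 219.1] 205 tri [ 0.572 -0.14   0.047] [0.4, 0.4]
    [[ 0.568 -0.139  0.058]] [[ 0.568 -0.147  0.058]]
jar_red px [310.5  97.4] 211 [367.  203.9] 186 tri [ 0.7   -0.132  0.051] [1.0, 1.0]
    [[ 0.696 -0.131  0.058]] [[ 0.697 -0.137  0.058]]
case_orange px [213.4  99.7] 243 [325.7 145.7] 117 tri [0.703 0.128 0.014] [4.5, 4.5]
    top [688. 127.] [83. 36.] 0.4
    side [688. 112.] [82. 50.] 2.3
case_white px [204.2 183.2] 418 [245.4 157.1] 722 tri [0.459 0.134 0.031] [0.3, 0.3]
    top [460. 134.] [35. 82.] 66.1
    side [454. 124.] [102. 116.] 73.4
tray_blue px [111.9 155.4] 2007 [249.4 107.5] 721 tri [0.536 0.394 0.002] [3.5, 3.5]
    top [524. 390.] [191.  93.] 4.3
    side [524. 383.] [187.  91.] 4.2
tray_green px [384.5 170.9] 2083 [332.3 309.9] 3359 tri [ 0.524 -0.34  -0.001] [2.5, 2.5]
    top [ 512. -333.] [ 93. 190.] 70.0
    side [ 514. -337.] [ 93. 187.] 70.2
disc_blue px [111.3 178.4] 265 [229.9 112.3] 116 tri [0.468 0.388 0.003] [0.3, 0.3]
    [[0.468 0.387 0.004]] [[0.469 0.386 0.004]]
disc_green px [376.5 192.5] 270 [299.7 307. ] 442 tri [ 0.461 -0.316  0.002] [0.3, 0.3]
    [[ 0.46  -0.315  0.004]] [[ 0.461 -0.316  0.004]]
wristcam in tool [ 0.084 -0.    -0.143] [[ 0.   -0.94 -0.33]
 [ 1.    0.    0.  ]
 [-0.   -0.33  0.94]] 63.626011285260056 0.08561800816192487
```

Both cameras agree: cases at z≈0.03, caps at ≈0.05, tray floors at ≈0.003. The yaws are also clear: blue tray 4.3°, green −20°, white case −24°, orange 0.4°. Next I'll hover over the yellow jar for a close check.

```bash
cat > go.py <<'E'
import sys; from h import *
# print tool-frame rows (cm, deg) for targets "x,y,z,psi" from the current pose
o=get_obs(); R=o["eef_rot"]; p=o["tcp_pos"]; psi=np.degrees(np.arctan2(R[1,0],R[0,0]))
print("t",round(o["t"],2),"p",p.round(4),"psi",round(psi,1),"w",round(o["gripper_width"],4))
for a in sys.argv[1:]:
    x,y,z,s=map(float,a.split(",")); print(a,"travel",(R.T@(np.array([x,y,z])-p)*100).round(2),"wz",round(psi-s,1))
E
python3 go.py 0.57,-0.141,0.15,4.3
```

```text
t 1.2 p [ 0.1196 -0.5112  0.2313] psi 13.2 w 0.0856
0.57,-0.141,0.15,4.3 travel [ 52.29 -25.79   8.13] wz 8.9
```

```bash
python3 -m crank '{"dr":[[0,0,9],[0,0,9],[0,0,9],[0,0,9],[0,0,9],[0,0,9],[0,0,9],[0,0,9],[0,0,9],[0,0,9]],"travel":[[13,-6.5,0],[26,-13,0],[39,-19.5,4],[52.3,-25.8,8.1],[52.3,-25.8,8.1],[52.3,-25.8,8.1],[52.3,-25.8,8.1],[52.3,-25.8,8.1],[52.3,-25.8,8.1],[52.3,-25.8,8.1]],"hand":[1,1,1,1,1,1,1,1,1,1]}' 40
cat > look.py <<'E'
import sys; from h import *
# look.py png color z [roi]: wrist picture, blob of the colour, ground position at height z
c=cam("wrist"); im=get_image("wrist"); roi=list(map(int,sys.argv[4].split(","))) if len(sys.argv)>4 else [0,0,512,384]
if sys.argv[1]!="-": cv2.imwrite("pics/"+sys.argv[1]+".png",im[:,:,::-1])
b=blob(im,sys.argv[2],roi); z=float(sys.argv[3]); print("px",b[0].round(1),b[1],"at",onz(c,b[0],z).round(4))
r=cv2.minAreaRect((onz(c,b[2],z)[:,:2]*1000).astype(np.float32)); print("rect mm",np.round(r[0],1),np.round(r[1],1),round(r[2],1))
E
python3 look.py w1 yellow 0.058; python3 go.py
```

```text
t: 2.45
tcp_pos: [0.5718, -0.1382, 0.1493]
eef_rot: [[0.997, 0.076, -0.0], [0.076, -0.997, 0.001], [-0.0, -0.001, -1.0]]
wrist_force: [0.5, -0.5, 1.2]
gripper_width: 0.0853
grip_force: 0.0
px [256.9 193.8] 2319 at [[ 0.5739 -0.1416  0.058 ]]
rect mm [ 573.4 -141.5] [46. 43.] 10.2
t 2.5 p [ 0.5731 -0.1369  0.1488] psi 4.4 w 0.0855
```

View pics/w1.png

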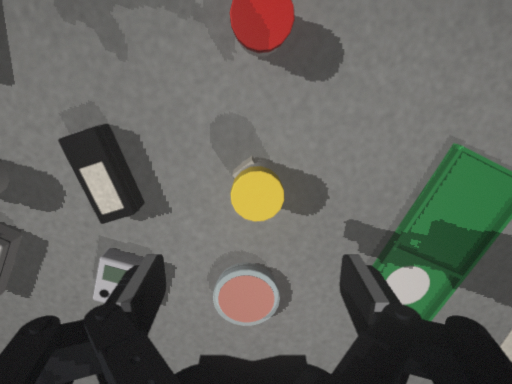

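The close view shows the yellow cap at (257,194), centred between the fingers, with the red cap at (262,15), the dish at (246,297) and the black case at (102,172). It is the right jar, and the grasp area is clear. Descend and grip.

```bash
python3 -m crank '{"dr":[[0,0,0],[0,0,0],[0,0,0],[0,0,0],[0,0,0],[0,0,0],[0,0,0],[0,0,0],[0,0,0],[0,0,0]],"travel":[[0,0.3,4],[0,0.3,8],[0,0.3,11],[0,0.3,12],[0,0.3,12],[0,0.3,12],[0,0.3,12],[0,0.3,12],[0,0.3,12],[0,0.3,12]],"hand":[1,1,1,1,1,0,-0.5,-0.5,-0.5,-0.5]}' 40
python3 go.py; python3 go.py 0.572,-0.141,0.16,4.3 0.469,0.387,0.16,4.3
```

```text
t: 3.75
tcp_pos: [0.571, -0.1441, 0.0316]
eef_rot: [[0.997, 0.073, 0.002], [0.073, -0.997, -0.001], [0.002, 0.001, -1.0]]
wrist_force: [-1.2, 0.2, 6.2]
gripper_width: 0.0429
grip_force: 40.2
t 3.75 p [ 0.571  -0.1441  0.0316] psi 4.2 w 0.0429
t 3.75 p [ 0.571  -0.1441  0.0316] psi 4.2 w 0.0429
0.572,-0.141,0.16,4.3 travel [  0.15  -0.29 -12.84] wz -0.1
0.469,0.387,0.16,4.3 travel [ -6.28 -53.7  -12.91] wz -0.1
```

```bash
python3 -m crank '{"dr":[[0,0,0],[0,0,0],[0,0,0],[0,0,0],[0,0,0],[0,0,0],[0,0,0],[0,0,0],[0,0,0],[0,0,0]],"travel":[[0,0,-3],[0,0,-8],[-0.2,-2,-12.9],[-0.9,-8,-12.9],[-1.6,-14,-12.9],[-2.3,-20,-12.9],[-3,-26,-12.9],[-3.7,-32,-12.9],[-4.4,-38,-12.9],[-5.1,-44,-12.9]],"hand":[-0.5,-0.5,-0.5,-0.5,-0.5,-0.5,-0.5,-0.5,-0.5,-0.5]}'
python3 -m crank '{"dr":[[0,0,0],[0,0,0],[0,0,0],[0,0,0],[0,0,0]],"travel":[[-0.6,-5,0],[-1.1,-9,0],[-1.2,-9.7,0],[-1.2,-9.7,0],[-1.2,-9.7,0]],"hand":[-0.5,-0.5,-0.5,-0.5,-0.5]}'
python3 look.py w2 white 0.004; python3 go.py 0.469,0.387,0.06,4.3
```

```text
t: 5.0
tcp_pos: [0.4869, 0.2932, 0.1596]
eef_rot: [[0.997, 0.073, 0.001], [0.073, -0.997, 0.0], [0.001, -0.0, -1.0]]
wrist_force: [0.7, -0.2, -0.4]
gripper_width: 0.0426
grip_force: 40.8
t: 5.62
tcp_pos: [0.4689, 0.3859, 0.1593]
eef_rot: [[0.997, 0.071, -0.0], [0.071, -0.997, -0.001], [-0.0, 0.001, -1.0]]
wrist_force: [0.2, 0.2, 0.3]
gripper_width: 0.0427
grip_force: 40.8
px [340.4 203.1] 7567 at [[0.4446 0.2928 0.004 ]]
rect mm [440.3 298.1] [254.1 113.9] 30.4
t 5.67 p [0.469  0.3859 0.1594] psi 4.1 w 0.0426
0.469,0.387,0.06,4.3 travel [ 0.01 -0.12  9.94] wz -0.2
```

View pics/w2.png

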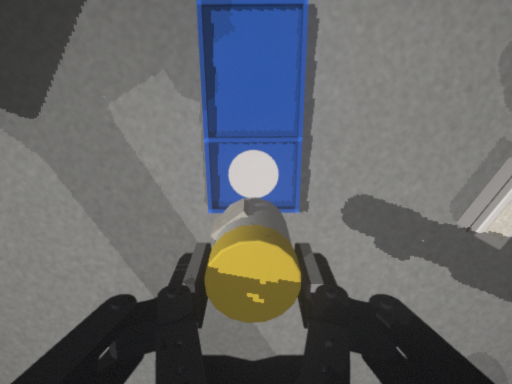

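The jar is held upright with its cap at (253,272). The disc is at (253,174), and the blue tray is square to the tool. I'll measure the disc here, then lower.

```bash
python3 look.py - white 0.004 225,147,56,50; python3 look.py - blue 0.008; python3 go.py
```

```text
px [253.  173.6] 1869 at [[0.4697 0.3853 0.004 ]]
rect mm [469.8 385.2] [47.6 48.3] 4.1
px [252.8  90.8] 18901 at [[0.5483 0.3912 0.008 ]]
rect mm [525.2 389.5] [191.5  93.3] 4.5
t 5.78 p [0.4689 0.3861 0.1594] psi 4.1 w 0.0426
```

```bash
python3 -m crank '{"dr":[[0,0,0],[0,0,0],[0,0,0],[0,0,0],[0,0,0],[0,0,0]],"travel":[[0,0,5],[0,0,9],[0,0,11.5],[0,0,12.2],[0,0,12.3],[0,0,12.3]],"hand":[-0.5,-0.5,-0.5,-0.5,-0.5,-0.5]}'
python3 -m crank '{"dr":[[0,0,0],[0,0,0],[0,0,0],[0,0,0],[0,0,0],[0,0,0],[0,0,0]],"travel":[[0,0,0],[0,0,0],[0,0,0],[0,0,0],[0,0,-3],[0,0,-8],[0,0,-11.5]],"hand":[-0.2,0.3,0.8,0.8,0.8,1,1]}'
python3 go.py 0.688,0.127,0.15,0.4
```

```text
t: 6.52
tcp_pos: [0.4692, 0.3874, 0.0375]
eef_rot: [[0.997, 0.072, 0.002], [0.072, -0.997, 0.001], [0.002, -0.001, -1.0]]
wrist_force: [0.6, 0.1, -1.5]
gripper_width: 0.0427
grip_force: 40.8
t: 7.4
tcp_pos: [0.4689, 0.3874, 0.1534]
eef_rot: [[0.997, 0.073, 0.002], [0.073, -0.997, 0.001], [0.002, -0.001, -1.0]]
wrist_force: [0.5, -0.2, -0.1]
gripper_width: 0.0853
grip_force: 0.0
t 7.4 p [0.4689 0.3874 0.1534] psi 4.2 w 0.0853
0.688,0.127,0.15,0.4 travel [19.96 27.57  0.35] wz 3.8
```

```bash
python3 -m crank '{"dr":[[0,0,1],[0,0,2],[0,0,3],[0,0,3.8],[0,0,3.8],[0,0,3.8],[0,0,3.8],[0,0,3.8],[0,0,3.8]],"travel":[[3.3,4.6,0],[6.6,9.2,0],[10,13.8,0],[13.3,18.4,0],[16.6,23,0],[19.9,27.5,0.3],[20,27.6,0.3],[20,27.6,0.3],[20,27.6,0.3]],"hand":[1,1,1,1,1,1,1,1,1]}'
python3 look.py w3 orange 0.03 100,80,300,230; python3 go.py
```

```text
t: 8.52
tcp_pos: [0.6872, 0.1278, 0.1485]
eef_rot: [[1.0, 0.008, -0.0], [0.008, -1.0, 0.0], [-0.0, -0.0, -1.0]]
wrist_force: [-0.1, 0.5, 0.1]
gripper_width: 0.0852
grip_force: 0.0
px [254.9 170.2] 2488 at [[0.7013 0.1257 0.03  ]]
rect mm [692.5 125.7] [35.3 85.7] 89.9
t 8.57 p [0.6873 0.1279 0.1486] psi 0.5 w 0.0853
```

View pics/w3.png

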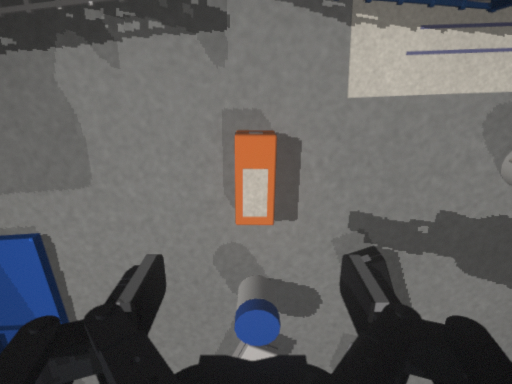

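Orange case at (254,178), label up and aligned with the tool. The blue jar at (258,322) stays clear of the fingers. Grip the case.

```bash
python3 -m crank '{"dr":[[0,0,0],[0,0,0],[0,0,0],[0,0,0],[0,0,0],[0,0,0]],"travel":[[0.2,0.1,5],[0.4,0.2,9],[0.4,0.2,12.5],[0.4,0.2,14],[0.4,0.2,14],[0.4,0.2,14]],"hand":[1,1,1,1,1,1]}'
python3 -m crank '{"dr":[[0,0,0],[0,0,0],[0,0,0],[0,0,0],[0,0,0],[0,0,0]],"travel":[[0,0,0],[0,0,0],[0,0,0],[0,0,0],[0,0,0],[0,0,0]],"hand":[0.3,-0.2,-0.6,-0.6,-0.6,-0.6]}' 40
python3 go.py 0.691,0.126,0.13,0.4 0.562,0.392,0.13,4.4
```

```text
t: 9.32
tcp_pos: [0.6931, 0.1248, 0.0103]
eef_rot: [[1.0, 0.007, 0.003], [0.007, -1.0, 0.0], [0.003, -0.0, -1.0]]
wrist_force: [1.1, 0.6, 0.2]
gripper_width: 0.0856
grip_force: 0.0
t: 10.07
tcp_pos: [0.6924, 0.1244, 0.009]
eef_rot: [[1.0, 0.006, 0.001], [0.006, -1.0, -0.0], [0.001, 0.0, -1.0]]
wrist_force: [-1.8, 0.3, 5.9]
gripper_width: 0.0356
grip_force: 42.4
t 10.07 p [0.6924 0.1244 0.009 ] psi 0.4 w 0.0356
0.691,0.126,0.13,0.4 travel [ -0.13  -0.16 -12.1 ] wz -0.0
0.562,0.392,0.13,4.4 travel [-12.86 -26.84 -12.12] wz -4.0
```

```bash
python3 -m crank '{"dr":[[0,0,0],[0,0,0],[0,0,-1],[0,0,-2],[0,0,-3],[0,0,-4],[0,0,-4],[0,0,-4],[0,0,-4],[0,0,-4]],"travel":[[0,0,-3],[0,0,-8],[-1,-2,-12],[-3.5,-7,-12],[-6,-12.5,-12],[-8.5,-18,-12],[-11,-23,-12],[-12.9,-26.8,-12],[-12.9,-26.8,-12],[-12.9,-26.8,-12]],"hand":[-0.6,-0.6,-0.6,-0.6,-0.6,-0.6,-0.6,-0.6,-0.6,-0.6]}'
python3 look.py w4 orange 0.15; python3 go.py 0.562,0.392,0.015,4.4
```

```text
t: 11.32
tcp_pos: [0.5612, 0.3911, 0.1276]
eef_rot: [[0.997, 0.076, -0.001], [0.076, -0.997, -0.001], [-0.001, 0.001, -1.0]]
wrist_force: [0.6, 0.0, -0.8]
gripper_width: 0.0352
grip_force: 41.7
px [252.1 254.1] 8373 at [[0.5745 0.3924 0.15  ]]
rect mm [562.6 391.4] [84.9 35.1] 4.4
t 11.38 p [0.5617 0.3906 0.1278] psi 4.3 w 0.0352
0.562,0.392,0.015,4.4 travel [ 0.05 -0.15 11.28] wz -0.1
```

View pics/w4.png

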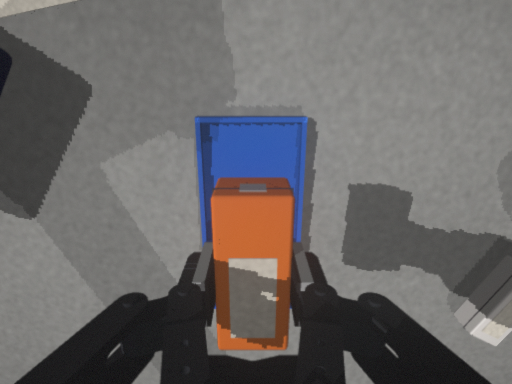

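The case is held square and level at (252,265), over the large compartment. Lower it, open slightly so the fingers stay inside the walls, then lift.

```bash
python3 -m crank '{"dr":[[0,0,0],[0,0,0],[0,0,0],[0,0,0],[0,0,0],[0,0,0]],"travel":[[0,-0.1,5],[0,-0.1,8.5],[0,-0.1,10.7],[0,-0.1,11.3],[0,-0.1,11.4],[0,-0.1,11.4]],"hand":[-0.6,-0.6,-0.6,-0.6,-0.6,-0.6]}'
python3 -m crank '{"dr":[[0,0,0],[0,0,0],[0,0,0],[0,0,0],[0,0,0],[0,0,0],[0,0,0]],"travel":[[0,0,0],[0,0,0],[0,0,0],[0,0,0],[0,0,-3],[0,0,-8],[0,0,-14]],"hand":[0.1,0.1,0.1,0.1,0.1,0.5,1]}'
python3 go.py 0.46,0.134,0.15,-24
```

```text
t: 12.12
tcp_pos: [0.5622, 0.3926, 0.0156]
eef_rot: [[0.997, 0.076, 0.002], [0.076, -0.997, 0.001], [0.002, -0.001, -1.0]]
wrist_force: [-1.1, -0.0, -0.0]
gripper_width: 0.0355
grip_force: 41.7
t: 13.0
tcp_pos: [0.5606, 0.3922, 0.1545]
eef_rot: [[0.997, 0.076, -0.002], [0.076, -0.997, -0.001], [-0.002, 0.001, -1.0]]
wrist_force: [1.1, 1.1, -0.3]
gripper_width: 0.0794
grip_force: 0.0
t 13.0 p [0.5606 0.3922 0.1545] psi 4.4 w 0.0794
0.46,0.134,0.15,-24 travel [-11.99  24.98   0.51] wz 28.4
```

```bash
python3 -m crank '{"dr":[[0,0,5],[0,0,10],[0,0,15],[0,0,20],[0,0,25],[0,0,28.4],[0,0,28.4],[0,0,28.4],[0,0,28.4]],"travel":[[-2,4.2,0],[-4,8.4,0],[-6,12.6,0],[-8,16.8,0],[-10,21,0.3],[-12,25,0.5],[-12,25,0.5],[-12,25,0.5],[-12,25,0.5]],"hand":[1,1,1,1,1,1,1,1,1]}'
python3 look.py w5 white 0.03 170,120,180,160; python3 go.py
python3 - <<'E'
from h import *
im=get_image("top");cv2.imwrite("pics/top1.png",cv2.resize(im[90:220,70:230,::-1],None,fx=4,fy=4))
E
```

```text
t: 14.12
tcp_pos: [0.4611, 0.135, 0.1494]
eef_rot: [[0.914, -0.406, 0.001], [-0.406, -0.914, 0.0], [0.001, -0.0, -1.0]]
wrist_force: [-0.4, -0.9, -0.4]
gripper_width: 0.0851
grip_force: 0.0
px [255.2 181.9] 3567 at [[0.463  0.1312 0.03  ]]
rect mm [460.6 132.2] [35.4 82.8] 66.0
t 14.18 p [0.461  0.135  0.1492] psi -24.0 w 0.0855
```

View pics/w5.png

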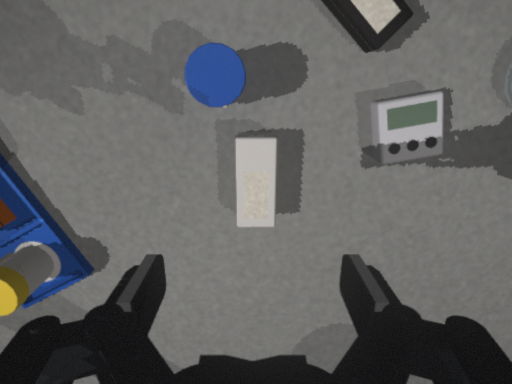

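View pics/top1.png

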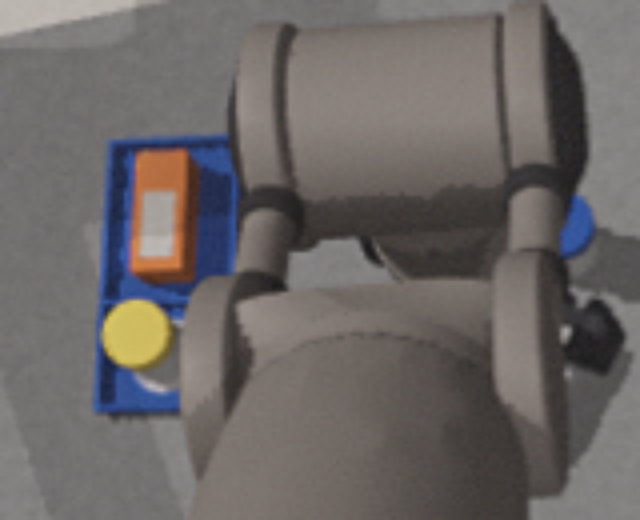

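White case at (255,183), label up and aligned. The blue jar (215,75) and timer (407,125) are clear of the fingers. In the top crop the orange case lies in the blue tray's large compartment and the yellow jar stands in the small one. I'll measure these at the end.

```bash
python3 -m crank '{"dr":[[0,0,0],[0,0,0],[0,0,0],[0,0,0],[0,0,0],[0,0,0]],"travel":[[0.1,0.2,5],[0.1,0.25,9],[0.1,0.25,12.5],[0.1,0.25,14],[0.1,0.25,14],[0.1,0.25,14]],"hand":[1,1,1,1,1,1]}'
python3 -m crank '{"dr":[[0,0,0],[0,0,0],[0,0,0],[0,0,0],[0,0,0],[0,0,0]],"travel":[[0,0,0],[0,0,0],[0,0,0],[0,0,0],[0,0,0],[0,0,0]],"hand":[0.3,-0.2,-0.6,-0.6,-0.6,-0.6]}' 40
python3 go.py 0.461,0.134,0.13,-24 0.6,-0.1,0.15,-20 0.547,-0.347,0.13,-20.2
```

```text
t: 14.98
tcp_pos: [0.4615, 0.1318, 0.0104]
eef_rot: [[0.913, -0.407, 0.002], [-0.407, -0.913, 0.0], [0.002, -0.001, -1.0]]
wrist_force: [0.1, 0.6, 0.4]
gripper_width: 0.0852
grip_force: 0.0
t: 15.72
tcp_pos: [0.4608, 0.1315, 0.0099]
eef_rot: [[0.913, -0.407, 0.001], [-0.407, -0.913, -0.0], [0.001, -0.0, -1.0]]
wrist_force: [-0.4, 0.3, 4.9]
gripper_width: 0.0348
grip_force: 40.5
t 15.72 p [0.4608 0.1315 0.0099] psi -24.0 w 0.0348
0.461,0.134,0.13,-24 travel [ -0.08  -0.24 -12.01] wz -0.0
0.6,-0.1,0.15,-20 travel [ 22.15  15.47 -14.  ] wz -4.0
0.547,-0.347,0.13,-20.2 travel [ 27.37  40.19 -12.  ] wz -3.8
```

```bash
python3 -m crank '{"dr":[[0,0,0],[0,0,0],[0,0,0],[0,0,-1],[0,0,-2],[0,0,-3],[0,0,-4],[0,0,-4],[0,0,-4],[0,0,-4]],"travel":[[0,0,-4],[0,0,-9],[1.5,2,-13],[5,7,-14],[8.5,12,-14],[12,17,-14],[15.5,22,-14],[19,27.5,-14],[22.4,33,-14],[25.6,37.5,-13]],"hand":[-0.6,-0.6,-0.6,-0.6,-0.6,-0.6,-0.6,-0.6,-0.6,-0.6]}'
python3 -m crank '{"dr":[[0,0,0],[0,0,0],[0,0,0],[0,0,0]],"travel":[[1.7,2.7,1],[1.7,2.7,1],[1.7,2.7,1],[1.7,2.7,1]],"hand":[-0.6,-0.6,-0.6,-0.6]}'
python3 look.py w6 green 0.008; python3 look.py - white 0.15 200,180,110,180; python3 go.py 0.547,-0.347,0.13,-20.2
```

```text
t: 16.98
tcp_pos: [0.5418, -0.3177, 0.14]
eef_rot: [[0.939, -0.343, 0.001], [-0.343, -0.939, -0.001], [0.002, 0.001, -1.0]]
wrist_force: [0.5, 0.7, -0.3]
gripper_width: 0.0351
grip_force: 40.3
t: 17.48
tcp_pos: [0.5485, -0.3452, 0.1299]
eef_rot: [[0.94, -0.341, 0.0], [-0.341, -0.94, -0.0], [0.0, 0.0, -1.0]]
wrist_force: [0.0, 0.6, -0.6]
gripper_width: 0.0351
grip_force: 40.3
px [259.5 154.6] 7644 at [[ 0.5719 -0.3606  0.008 ]]
rect mm [ 545.2 -348.1] [ 93.5 124.4] 70.0
px [250.6 220.2] 4409 at [[ 0.5758 -0.3545  0.15  ]]
rect mm [ 574.4 -354.4] [34.3 27.6] 70.1
t 17.57 p [ 0.5486 -0.3455  0.13  ] psi -20.0 w 0.0349
0.547,-0.347,0.13,-20.2 travel [-0.1  0.2  0. ] wz 0.2
```

View pics/w6.png

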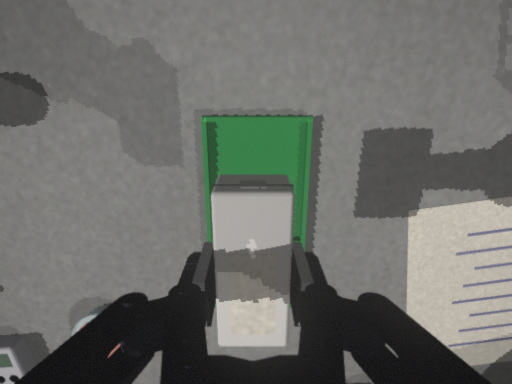

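The white case is held level at (252,265) and the green tray's far wall spans (203–312,118). The case sits about 3.5 mm to one side, so I shift it while lowering.

```bash
python3 -m crank '{"dr":[[0,0,0],[0,0,0],[0,0,0],[0,0,0],[0,0,0],[0,0,0]],"travel":[[0.1,0.3,5],[0.1,0.35,8.5],[0.1,0.35,10.7],[0.1,0.35,11.4],[0.1,0.35,11.6],[0.1,0.35,11.6]],"hand":[-0.6,-0.6,-0.6,-0.6,-0.6,-0.6]}'
python3 -m crank '{"dr":[[0,0,0],[0,0,0],[0,0,0],[0,0,0],[0,0,0],[0,0,0],[0,0,0]],"travel":[[0,0,0],[0,0,0],[0,0,0],[0,0,0],[0,0,-3],[0,0,-8],[0,0,-14]],"hand":[0.1,0.1,0.1,0.1,0.1,0.5,1]}'
python3 go.py 0.698,-0.134,0.15,-20
```

```text
t: 18.32
tcp_pos: [0.5486, -0.3504, 0.0144]
eef_rot: [[0.94, -0.342, 0.001], [-0.342, -0.94, -0.001], [0.002, 0.001, -1.0]]
wrist_force: [0.1, -0.7, -0.2]
gripper_width: 0.0348
grip_force: 40.3
t: 19.2
tcp_pos: [0.5474, -0.3496, 0.1537]
eef_rot: [[0.939, -0.343, -0.002], [-0.343, -0.939, 0.002], [-0.002, -0.001, -1.0]]
wrist_force: [0.3, -0.2, 0.2]
gripper_width: 0.0796
grip_force: 0.0
t 19.2 p [ 0.5474 -0.3496  0.1537] psi -20.0 w 0.0796
0.698,-0.134,0.15,-20 travel [  6.76 -25.42   0.37] wz -0.0
```

```bash
python3 -m crank '{"dr":[[0,0,0],[0,0,0],[0,0,0],[0,0,0],[0,0,0],[0,0,0],[0,0,0],[0,0,0]],"travel":[[1.4,-5.2,0],[2.8,-10.4,0],[4.2,-15.6,0],[5.6,-20.8,0.3],[6.8,-25.4,0.3],[6.8,-25.4,0.3],[6.8,-25.4,0.3],[6.8,-25.4,0.3]],"hand":[1,1,1,1,1,1,1,1]}'
python3 look.py w7 red 0.058 150,100,220,200; python3 go.py
```

```text
t: 20.2
tcp_pos: [0.6983, -0.1362, 0.1504]
eef_rot: [[0.939, -0.344, -0.0], [-0.344, -0.939, -0.0], [-0.0, 0.0, -1.0]]
wrist_force: [0.6, -0.2, 0.6]
gripper_width: 0.0853
grip_force: 0.0
px [249.1 190.8] 2235 at [[ 0.7029 -0.1354  0.058 ]]
rect mm [ 702.5 -135.1] [42. 45.] 69.9
t 20.25 p [ 0.6984 -0.1362  0.1505] psi -20.1 w 0.0852
```

View pics/w7.png

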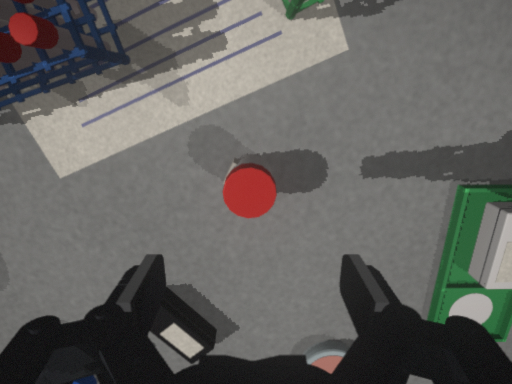

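The red cap is at (249,191), free-standing and clear of the rack tubes. The white case is seated in the green tray at the right edge of the picture. Grip the jar.

```bash
python3 -m crank '{"dr":[[0,0,0],[0,0,0],[0,0,0],[0,0,0],[0,0,0],[0,0,0],[0,0,0],[0,0,0],[0,0,0],[0,0,0]],"travel":[[0.3,-0.2,4],[0.3,-0.2,8],[0.3,-0.2,11],[0.3,-0.2,11.9],[0.3,-0.2,11.9],[0.3,-0.2,11.9],[0.3,-0.2,11.9],[0.3,-0.2,11.9],[0.3,-0.2,11.9],[0.3,-0.2,11.9]],"hand":[1,1,1,1,1,0,-0.5,-0.5,-0.5,-0.5]}' 40
python3 go.py 0.461,-0.317,0.16,-20.2
```

```text
t: 21.5
tcp_pos: [0.7032, -0.1341, 0.0328]
eef_rot: [[0.94, -0.343, 0.002], [-0.343, -0.94, -0.001], [0.002, -0.0, -1.0]]
wrist_force: [-0.3, -0.1, 5.7]
gripper_width: 0.0429
grip_force: 40.4
t 21.5 p [ 0.7032 -0.1341  0.0328] psi -20.0 w 0.0429
0.461,-0.317,0.16,-20.2 travel [-16.46  25.48 -12.76] wz 0.2
```

```bash
python3 -m crank '{"dr":[[0,0,0],[0,0,0],[0,0,0],[0,0,0],[0,0,0],[0,0,0],[0,0,0],[0,0,0],[0,0,0],[0,0,0]],"travel":[[0,0,-4],[0,0,-9],[-1.5,2.3,-12.8],[-4.5,7,-12.8],[-7.5,11.7,-12.8],[-10.5,16.3,-12.8],[-13.5,21,-12.8],[-16.5,25.5,-12.8],[-16.5,25.5,-12.8],[-16.5,25.5,-12.8]],"hand":[-0.5,-0.5,-0.5,-0.5,-0.5,-0.5,-0.5,-0.5,-0.5,-0.5]}'
python3 look.py w8 white 0.004 225,145,60,53; python3 look.py - green 0.008;python3 go.py 0.461,-0.317,0.037,-20.2
```

```text
t: 22.75
tcp_pos: [0.4603, -0.3169, 0.1595]
eef_rot: [[0.939, -0.343, 0.001], [-0.343, -0.939, -0.0], [0.001, -0.0, -1.0]]
wrist_force: [-0.1, -0.8, -0.7]
gripper_width: 0.0432
grip_force: 40.9
px [252.1 173.3] 1930 at [[ 0.4614 -0.3173  0.004 ]]
rect mm [ 460.5 -316.9] [49.8 49.7] 25.0
px [250.5 100.6] 13306 at [[ 0.528  -0.3394  0.008 ]]
rect mm [ 513.5 -336.4] [ 93.4 190.9] 70.0
t 22.85 p [ 0.4609 -0.3162  0.1593] psi -20.0 w 0.0425
0.461,-0.317,0.037,-20.2 travel [ 0.03  0.07 12.23] wz 0.2
```

View pics/w8.png

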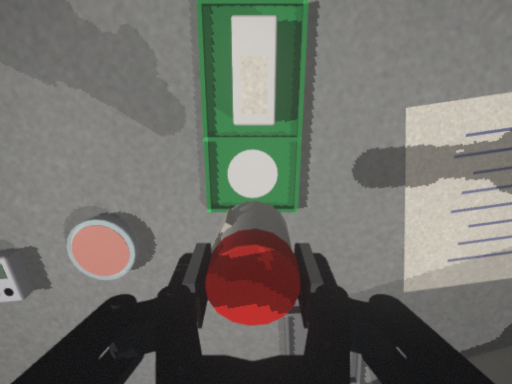

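The white case lies centred in the large compartment at (254,70). The disc is at (252,174) and measures within 1 mm of the jar. Lower, release and back off.

```bash
python3 -m crank '{"dr":[[0,0,0],[0,0,0],[0,0,0],[0,0,0],[0,0,0],[0,0,0]],"travel":[[0,0,5],[0,0,9],[0,0,11.5],[0,0,12.2],[0,0,12.3],[0,0,12.3]],"hand":[-0.5,-0.5,-0.5,-0.5,-0.5,-0.5]}'
python3 -m crank '{"dr":[[0,0,0],[0,0,0],[0,0,0],[0,0,0],[0,0,0],[0,0,0],[0,0,0],[0,0,0],[0,0,0],[0,0,0]],"travel":[[0,0,0],[0,0,0],[0,0,0],[0,0,0],[0,0,-3],[0,0,-8],[0,0,-13],[-3,3,-19],[-6,6,-22],[-6,6,-22]],"hand":[-0.2,0.3,0.8,0.8,0.8,1,1,1,1,1]}'
python3 go.py 0.12,-0.511,0.24,13
```

```text
t: 23.6
tcp_pos: [0.461, -0.3168, 0.0369]
eef_rot: [[0.94, -0.342, 0.001], [-0.342, -0.94, -0.001], [0.001, 0.001, -1.0]]
wrist_force: [0.7, -0.7, -0.3]
gripper_width: 0.0431
grip_force: 40.9
t: 24.85
tcp_pos: [0.3819, -0.355, 0.2598]
eef_rot: [[0.938, -0.346, 0.004], [-0.346, -0.938, -0.006], [0.005, 0.004, -1.0]]
wrist_force: [0.5, 0.2, 0.3]
gripper_width: 0.0857
grip_force: 0.0
t 24.85 p [ 0.3819 -0.355   0.2598] psi -20.2 w 0.0857
0.12,-0.511,0.24,13 travel [-19.19  23.69   1.97] wz -33.2
```

Return to the start pose so both cameras see everything, then verify.

```bash
python3 -m crank '{"dr":[[0,0,-8],[0,0,-16],[0,0,-24],[0,0,-33],[0,0,-33],[0,0,-33],[0,0,-33],[0,0,-33],[0,0,-33]],"travel":[[-4,5,0],[-8,10,0],[-12,15,0],[-16,20,1],[-19.2,23.7,2],[-19.2,23.7,2],[-19.2,23.7,2],[-19.2,23.7,2],[-19.2,23.7,2]],"hand":[1,1,1,1,1,1,1,1,1]}'
python3 - <<'E'
from h import *
I={n:get_image(n) for n in ("top","side")}; C={n:cam(n) for n in I}
for n in I: cv2.imwrite(f"pics/{n}9.png",cv2.resize(I[n][:,:,::-1],(800,600)))
T={"b":((.5255,.3895),4.4),"g":((.5142,-.3368),-20.1)}
for name,t,lx,ly,z,col in (("jar_yellow","b",-.057,0,.054,"yellow"),("case_orange","b",.036,0,.034,"orange"),("jar_red","g",-.057,0,.054,"red"),("case_white","g",.036,0,.034,"white")):
    (c,a)=T[t];a=np.radians(a);R=np.array([[np.cos(a),-np.sin(a)],[np.sin(a),np.cos(a)]]); w=np.r_[R@[lx,ly]+c,z]; obs=[]
    for n in I:
        u=proj(C[n],w)[0]; b=blob(I[n],col,[u[0]-22,u[1]-22,44,44]); obs.append((C[n],b[0]))
    X,r=tri(obs); P=onz(C["top"],obs[0][1],z+ .004)[0]; print(name,"tri",X.round(3),r,"tray xy tri",(R.T@(X[:2]-c)).round(3),"top",(R.T@(P[:2]-c)).round(3))
E
```

```text
t: 25.98
tcp_pos: [0.1228, -0.5092, 0.2365]
eef_rot: [[0.974, 0.226, 0.0], [0.226, -0.974, -0.0], [0.0, 0.0, -1.0]]
wrist_force: [-0.6, -0.1, -0.3]
gripper_width: 0.0854
grip_force: 0.0
jar_yellow tri [0.469 0.391 0.052] [0.1, 0.1] tray xy tri [-0.056  0.006] top [-0.057  0.004]
case_orange tri [0.566 0.396 0.013] [1.2, 1.2] tray xy tri [0.041 0.003] top [ 0.031 -0.005]
jar_red tri [ 0.458 -0.315  0.054] [0.6, 0.6] tray xy tri [-0.06   0.001] top [-0.061  0.002]
case_white tri [ 0.549 -0.348  0.028] [0.5, 0.5] tray xy tri [0.036 0.001] top [0.032 0.003]
```

View pics/top9.png

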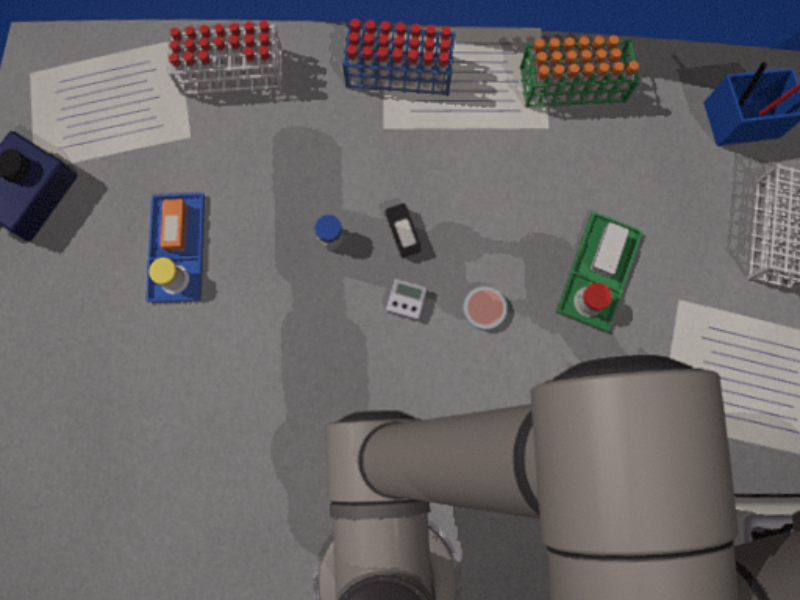

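View pics/side9.png

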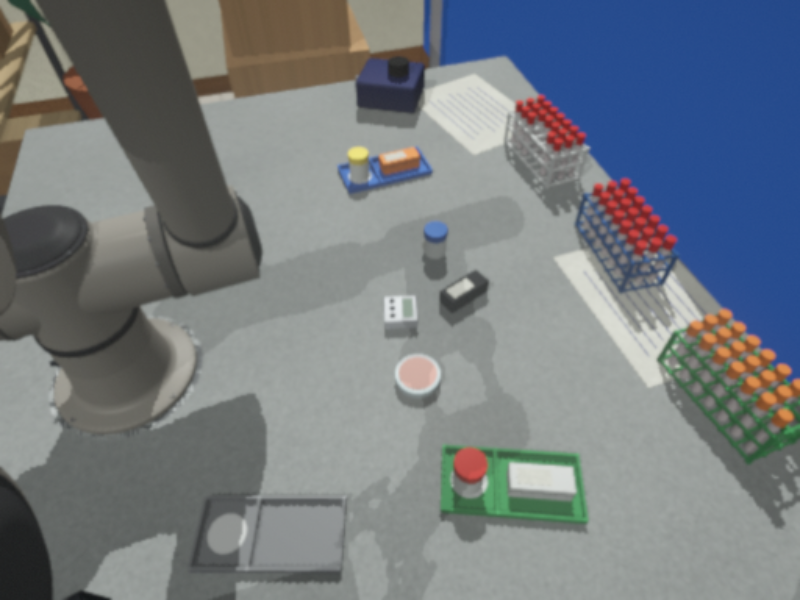

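Both kits are complete. The blue tray holds the yellow jar (163,270) and orange case (172,223); the green tray holds the red jar (597,297) and white case (611,246). The blue jar, black case, timer and dish sit at the same pixels as before.

```bash
python3 -c "
from workcell import *
print(job_done())"
```

```text
the job is handed in; nothing more can be done
None
```

Both kits are made up and handed in: yellow jar and orange case in the blue tray, red jar and white case in the green tray; the cameras put all four within tolerance with the other four things unmoved, though `job_done()` returned no verdict.

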